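# Sort the spare capacitors and hold the last one level for reading

## Task

Sort the spare blue capacitors: lay the thin loose one lengthwise on the narrow-gapped rail cradle and the thick loose one on the wide-gapped cradle, each about the middle of its rails, and let go of both. Then draw the middle-sized capacitor out of its slanting stand, turn it from its slant until its can lies level, and keep it gripped and still, at least 15 cm above the bench, so that its marking can be read: the program finishes while holding it. Leave the black tape, the heat sink and the toroid choke where they are.

Things in the scene. Friction and masses are not known exactly. Their poses are not given: they have to be found in the camera images.
- thin_cap: thin blue capacitor, loose, lying on the bench at the start: can 22 mm in diameter and 40 mm long, two bare thin leads 23 mm long out of one end (they do not collide). Own y axis runs along the can towards the leads; origin on the underside as it lies, halfway along the 63 mm overall length, so the can spans y = -32 to +8 mm and its axis is at z = +11 mm. About 35 g; it can roll
- thin_can (a point): centre of the thin capacitor's can, on its axis
- thick_cap: thick blue capacitor, loose, lying on the bench at the start: can 30 mm in diameter and 50 mm long, two bare leads 23 mm long (they do not collide). Own y axis runs along the can towards the leads; origin on the underside as it lies, so the can spans y = -37 to +13 mm and its axis is at z = +15 mm. About 35 g; it can roll
- thick_can (a point): centre of the thick capacitor's can, on its axis
- mid_cap: middle-sized blue capacitor, standing slantwise in the stand, leads upward: can 25 mm in diameter and 45 mm long, two bare leads 23 mm long (they do not collide). Own y axis runs along the can towards the leads (at the start it leans about 45 degrees from vertical, along the socket); the can spans y = -34 to +11 mm and its axis is at z = +12.5 mm. The lower 18 mm of the can is in the socket, the upper 27 mm is bare. About 35 g
- mid_can (a point): centre of the middle-sized capacitor's can, on its axis, 22.5 mm from either end of the can
- narrow_cradle: fixed cradle for thin cans: aluminium foot plate 78 x 44 x 4 mm with two black rails along its x axis, 74 mm long, 4 mm wide, tops 14 mm above the bench, 12 mm clear gap between them (outer faces 20 mm apart, less than the thin can's width, so fingers pass outside them). Origin at the middle of the plate's underside, x along the rails, y across. A thin can lying on the rails has its axis 23 mm above the bench; leads may point either way
- wide_cradle: fixed cradle for thick cans: the same make, foot plate 78 x 56 x 4 mm, two black rails 74 mm long, 4 mm wide, tops 14 mm above the bench, 18 mm clear gap between them (outer faces 26 mm apart). Origin at the middle of the plate's underside, x along the rails, y across. A thick can lying on the rails has its axis 26 mm above the bench; leads may point either way
- stand: fixed grey stand on an 80 x 60 mm dark steel foot: a 44 x 44 x 26 mm block, tilted 45 degrees, with a round blind socket 28 mm wide and 18 mm deep. The socket's axis lies in the stand's x-z plane and rises towards the stand's -x at 45 degrees. Origin in the underside, below the block. The block's highest edge is about 55 mm above the bench
- socket_mouth (a point): centre of the socket's mouth, about 39 mm above the bench
- tape: roll of black insulating tape, 62 mm wide and 19 mm high, lying flat: leave alone. (On the neighbouring bench to the left, over x = 0.51 to 0.70 m and y = 0.35 to 0.60 m, stands a stack of circuit boards 0.36 m high: draw the arm in before swinging past it. Right of it, beyond x = 0.43 m, a long grey box and then, beyond x = 0.57 m, a grey instrument case, 65 and 85 mm high, bound the work)
- heat_sink: black finned heat sink, 42 x 50 x 26 mm: leave alone
- choke: toroid choke wound with copper wire, 44 x 69 x 15 mm: leave alone

How it is judged (in metres and radians):
On the way, in this order (a step that is already met when the one before it is completed fails the run):
1. the thin capacitor lies on the narrow cradle and the thick one on the wide cradle, both let go (x of thin_can in the frame of narrow_cradle between -0.016 and 0.016 m and y of thin_can in the frame of narrow_cradle between -0.004 and 0.004 m and z of thin_can in the frame of narrow_cradle between 0.0192 and 0.0272 m and angle between the y axis of thin_cap and the x axis of narrow_cradle, either way round below 0.17 rad and linear speed of each of thin_cap, thick_cap below 0.02 m/s and contact force between each of thin_cap, thick_cap and the arm below 0.05 N and contact force between each of thin_cap, thick_cap and the fingers below 0.05 N and x of thick_can in the frame of wide_cradle between -0.016 and 0.016 m and y of thick_can in the frame of wide_cradle between -0.004 and 0.004 m and z of thick_can in the frame of wide_cradle between 0.022 and 0.03 m and angle between the y axis of thick_cap and the x axis of wide_cradle, either way round below 0.17 rad), for 0.2 s.
2. the middle-sized capacitor is drawn out of the stand and held by the gripper, its can's centre more than 10 cm above the bench (contact force between mid_cap and the fingers above 0.5 N and contact force between mid_cap and stand below 0.05 N and height (world z) of mid_can above 0.1 m), for 0.1 s.
At the end, for the whole second after the job is handed in: Thin can rests on the narrow cradle, thick on the wide one (can centre within 16 mm along, 4 mm across and in height; 10 degrees), untouched; the middle-sized capacitor is held by the fingers alone, still, its can centre over 15 cm above the bench and its axis level within 11 degrees (all of step 1 and contact force between mid_cap and the fingers above 0.5 N and contact force between mid_cap and stand below 0.05 N and height (world z) of mid_can above 0.15 m and angle between mid_cap's own y axis and vertical between 1.3708 and 1.7708 rad and linear speed of mid_cap below 0.03 m/s and contact force between mid_cap and thin_cap below 0.05 N and contact force between mid_cap and thick_cap below 0.05 N and contact force between mid_cap and tape below 0.05 N and contact force between mid_cap and heat_sink below 0.05 N and contact force between mid_cap and choke below 0.05 N); the arm keeps its last pose, push and grip.
It fails at once if the tape, the heat sink or the choke is displaced by more than 25 mm (distance of any of tape, heat_sink, choke from where it was at the start of the episode above 0.025 m).
It also fails if it takes over 59 s, if anything falls off the work surface, if the arm or the gripper's body presses on something with over 40 N, if the wrist force passes 120 N, or if a joint passes its speed limit or range.

## Robot

A 6-joint arm with a two-finger parallel gripper is mounted at the origin on a cart in front of the work surface, level with it; the furniture and walls round the work are solid. World frame = base frame: x ahead of the robot, y to its left, z up, the work surface at z = 0. Lengths are in mm, angles in rad, forces in N, time in s.
With the tool pointing down it reaches from about 375 to 975 mm from the base axis. Payload 3.8 kg.
Tool frame: the origin (TCP) lies on the mounting face of the last link; the fingertips stand 166 mm ahead of it and the grasp point (between the pads) lies env.grip_depth ahead of it (env.grip_depth is the distance from the TCP to the grasp point, in mm); z points along the fingers, y is the line along which they close (so a half turn about z gives the same grasp; the last joint's range is limited). The gripper opens to 88 mm and grips with 3 to 60 N. Pads are 18 mm wide; open, the fingers measure 123 mm over their backs; the gripper's body (75 mm by 187 mm) begins 45 mm behind the grasp point.
Start: joints at [1.071, 0.264, 1.604, -0, 1.274, -0.037], TCP at [301.355, 603.991, 404.706] pointing down, gripper open.
Joint ranges: [-2.63, 2.63], [-0.94, 2.18], [0.31, 2.57], [-1.31, 4.45], [0, 2.66], [-2.55, 2.55]. Speed limits (rad/s): [2.57, 2.57, 3.14, 3.14, 3.14, 3.14].

## Interface

Orientations are given as a 3x3 rotation matrix whose columns are the frame's x, y, z axes.
In Python, from rig import env, optics gives the robot as it stands.
- The arm moves only by the tool carry_out, never from a script. Its argument "commands" is a list of rows, each a list of 7 numbers: the turn, a rotation vector about the tool's x, y, z in degrees, then the shift along the tool's x, y, z in mm, then the closure, from -1 (fully open) to 1 (shut), so that 0 is half open. A call has 1 to 8 rows; each row shifts and turns the commanded pose from where the row before left it, along the tool's axes as they then stand; what a row does not reach is not made up. A row lasts 1/12 s, in which the tool goes at most 41.7 mm and 7.16 degrees, less where a joint would pass 70% of its speed; a pose out of reach is approached as far as the arm can. A call with a gripper value outside its range is refused whole. The fingers move at their own pace and stop on an object; the grip force is fixed at half the most. Time passes only in rows, so rows that do not move let the fingers close. It gives the time, the measured TCP pose, the force, the opening and the grip force at its end, in the units of the state.
- env.read_state(): the state, without advancing time (a new reading comes with each control period).
- optics.grab_frame(name): name is "scene" or "top" or "wrist"; returns the picture (420x560x3 uint8, blue, green, red); there is no depth.
- optics.calibration(name): a dict with "fovy" (degrees; the focal length in pixels is half the picture's height over the tangent of half this angle, whatever the lens; pixels are square), "cx", "cy" (the principal point, pixels), "dist" ([k1, k2, p1, p2, k3] as OpenCV has them; the pictures are not rectified), "rvec" (rotation vector, rad) and "tvec" (3), from world to camera coordinates, as OpenCV has them. Camera axes: x right, y down, z forward; pixel columns grow to the right and rows downward; lengths in mm; the calibration is good to about 2 mm. A picture is of the moment at which its call begins: read the wrist's pose just before it. calibration takes no time and is no camera call; for the wrist camera it gives the pose at the moment of the call.
- env.finish_job(): hands the job in; it is judged then, once.
The state is a dict: "t": time; "joints": joint angles; "qd": joint speeds; "joint_efforts": joint torques, N m; "position": TCP position; "tcp_rot": TCP orientation; "wrist_force": force on the tool from outside, world axes, zero at the start; "moment": the same for the moment, N m; "width": finger opening in mm; "finger_force": force on a finger pad.
Only numpy, scipy, OpenCV 4.12 (cv2) and the standard library are available. Lean on these libraries where they do the work, as an engineer would, in place of code of your own. Each camera call takes 0.05 s, during which the arm holds its last target. There are 200 camera calls.

## Working session

There is one attempt and no reset: what is moved stays moved. The work goes in short steps, Python scripts to look and compute and a tool call to move; the robot and the scene stay as the last step left them, time stands still between calls to the robot, and variables do not carry over. Pictures are saved under pics/ and viewed, at most 10 in all, crops included, and the job is handed in when it is done.

Besides the shell and the picture viewer there is one more tool, called after "Request:" by a JSON object that holds its "name" and its "arguments", one argument or row to a line. carry_out: Moves the arm, as the interface text tells. Its arguments: {"type":"object","properties":{"commands":{"type":"array","items":{"type":"array","items":{"type":"number"}}}},"required":["commands"]}

```bash
ls; mkdir -p pics; python3 - <<'E'
from rig import env, optics
import cv2,numpy as np
print(env.grip_depth, env.read_state())
a=optics.grab_frame("scene");b=optics.grab_frame("top")
cv2.imwrite("pics/s0.png",a);cv2.imwrite("pics/t0.png",b)
for n in("scene","top","wrist"):print(n,optics.calibration(n))
E
```

```text
pics
147.29999999999998 {'t': 0.0, 'joints': array([ 1.07111521e+00,  2.64761092e-01,  1.60536751e+00,  2.01963226e-05,
        1.27369455e+00, -3.69213240e-02]), 'qd': array([ 0.00121043,  0.00171841, -0.00037401,  0.0010191 , -0.00059534,
       -0.00028672]), 'joint_efforts': array([-1.72506395e-05, -5.02105701e+01, -3.56877851e+01,  7.26611819e-02,
        2.93684844e-02, -1.50047349e-04]), 'position': array([301.18195591, 603.70247716, 403.38574694]), 'tcp_rot': array([[-8.94821176e-01,  4.46423436e-01, -1.08568335e-03],
       [ 4.46424745e-01,  8.94819060e-01, -1.94853310e-03],
       [ 1.01619309e-04, -2.22826460e-03, -9.99997512e-01]]), 'wrist_force': array([ 0.71395355,  0.13819887, -0.22638166]), 'moment': array([-0.02844664,  0.03217602, -0.01471689]), 'finger_force': 0.0, 'width': 88.64687439495509}
scene {'fovy': 49.70210529037261, 'cx': 286.12619955493733, 'cy': 211.63036574319142, 'dist': array([0.02714371, 0.        , 0.        , 0.        , 0.        ]), 'rvec': array([ 1.99124232, -0.80678131,  0.42098663]), 'tvec': array([-529.5979903 ,  158.15295396, 1014.19291088])}
top {'fovy': 54.58357148601898, 'cx': 279.1317220941483, 'cy': 205.41285346103206, 'dist': array([-0.01284806,  0.        ,  0.        ,  0.        ,  0.        ]), 'rvec': array([ 2.14798395, -2.15440193,  0.15687988]), 'tvec': array([-235.84594884,  511.55807018,  844.80036945])}
wrist {'fovy': 60.4545890119376, 'cx': 276.6710843343252, 'cy': 209.9530592378825, 'dist': array([-0.05661213,  0.        ,  0.        ,  0.        ,  0.        ]), 'rvec': array([-2.44223776, -1.51332612, -0.22883761]), 'tvec': array([-674.51455401,  -42.26407109,  391.34631942])}
```

View pics/s0.png

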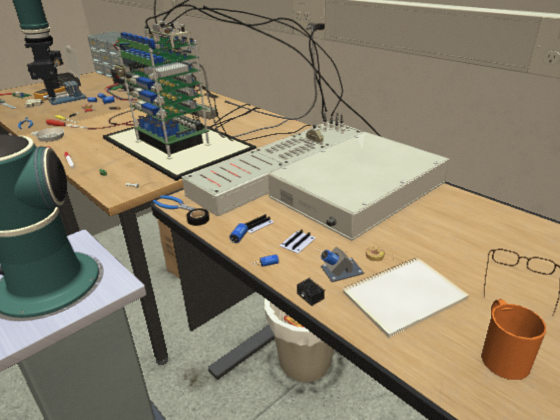

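View pics/t0.png

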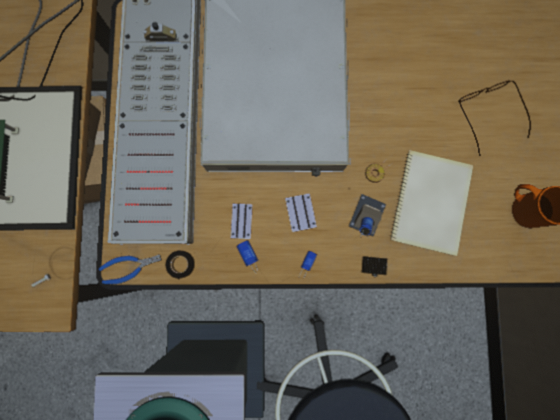

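Scene and top views show: the narrow cradle near top-view pixel (242,221), the wide one at (301,213), and the thick cap at (247,253). The thin cap is at (309,261) and the stand with mid cap at (367,218). Tape is at (180,264), heat sink at (374,265) and choke at (375,172).

```bash
cat > h.py <<'E'
import cv2,numpy as np
from rig import env,optics
np.set_printoptions(precision=3,suppress=True)
def ray(cal,uv,h=420):
    f=h/2/np.tan(np.radians(cal["fovy"])/2);K=np.array([[f,0,cal["cx"]],[0,f,cal["cy"]],[0,0,1]])
    p=cv2.undistortPoints(np.array(uv,float).reshape(-1,1,2),K,np.array(cal["dist"]))[:,0]
    R=cv2.Rodrigues(np.array(cal["rvec"]))[0]; t=np.array(cal["tvec"])
    return -R.T@t,np.c_[p,np.ones(len(p))]@R
def plane(cal,uv,z):
    o,d=ray(cal,uv); return o+d*((z-o[2])/d[:,2])[:,None]
def proj(cal,X,h=420):
    f=h/2/np.tan(np.radians(cal["fovy"])/2);K=np.array([[f,0,cal["cx"]],[0,f,cal["cy"]],[0,0,1]])
    return cv2.projectPoints(np.array(X,float).reshape(-1,1,3),np.array(cal["rvec"]),np.array(cal["tvec"]),K,np.array(cal["dist"]))[0][:,0]
def blobs(mask,amin):
    mask=mask.astype(np.uint8)*255
    cs=cv2.findContours(mask,cv2.RETR_EXTERNAL,cv2.CHAIN_APPROX_NONE)[0]
    return [c for c in cs if cv2.contourArea(c)>amin]
def blue(im):
    h=cv2.cvtColor(im,cv2.COLOR_BGR2HSV); return (h[...,0]>100)&(h[...,0]<130)&(h[...,1]>150)&(h[...,2]>50)
def rect(cal,c,z):
    P=plane(cal,c[:,0,:],z)[:,:2].astype(np.float32); (x,y),(w,h),a=cv2.minAreaRect(P)
    b=cv2.boxPoints(((x,y),(w,h),a)); e=max((b[1]-b[0],b[2]-b[1]),key=np.linalg.norm)
    return np.array([x,y]),max(w,h),min(w,h),np.degrees(np.arctan2(e[1],e[0]))%180
E
python3 - <<'E'
from h import *
im=cv2.imread("pics/t0.png");c=optics.calibration("top")
o,_=ray(c,[[0,0]]);print("cam",o)
for b in blobs(blue(im),30):
    print("blue",b.mean(0),rect(c,b,12))
hs=cv2.cvtColor(im,cv2.COLOR_BGR2HSV)
print(hs[210,290],hs[215,235],im[210:212,286:316].tolist()[0][::3])
m=(hs[...,1]<70)&(hs[...,2]>130); roi=np.zeros_like(m);roi[185:250,222:330]=1
m=cv2.morphologyEx((m&roi).astype(np.uint8),cv2.MORPH_CLOSE,np.ones((7,7)))
for b in blobs(m>0,200): print("plate",b.mean(0),rect(c,b,4))
for n,p in dict(tape=(180,264),sink=(374,265),choke=(375,172),foot=(367,215)).items():print(n,plane(c,[p],10))
w=optics.calibration("wrist");s=env.read_state();R=cv2.Rodrigues(w["rvec"])[0]
T=s["tcp_rot"];print("wristcam in tool",T.T@(-R.T@w["tvec"]-s["position"]),"\n",T.T@R.T)
E
```

```text
cam [ 387.679 -232.453  909.216]
blue [[120.74  278.117]] (array([356.694, 105.807]), 84.5770492553711, 14.99044132232666, np.float32(109.81693))
blue [[117.753 261.026]] (array([391.789, 116.106]), 84.76026916503906, 15.989276885986328, np.float32(105.45307))
blue [[308.643 260.095]] (array([ 392.996, -301.53 ]), 37.23949432373047, 17.310440063476562, np.float32(154.77069))
blue [[246.614 252.614]] (array([ 409.975, -165.863]), 47.12373733520508, 24.405269622802734, np.float32(26.91674))
blue [[366.357 223.143]] (array([ 473.088, -429.239]), 28.039466857910156, 21.52914810180664, np.float32(169.94362))
[113  47 173] [113  48 170] [[83, 119, 143], [174, 150, 143], [177, 152, 145], [73, 68, 69], [174, 149, 142], [173, 148, 141], [131, 112, 108], [143, 123, 118], [178, 152, 145], [113, 126, 140]]
plate [[240.991 220.896]] (array([ 481.581, -152.297]), 79.59210205078125, 45.61386489868164, np.float32(177.35526))
plate [[300.43  212.018]] (array([ 500.548, -285.118]), 79.22887420654297, 57.7386474609375, np.float32(11.30077))
tape [[385.807 -20.354  10.   ]]
sink [[ 382.219 -444.917   10.   ]]
choke [[ 590.361 -454.637   10.   ]]
foot [[ 492.517 -433.195   10.   ]]
wristcam in tool [77.568  0.671 19.082] 
 [[ 0.001 -0.954 -0.299]
 [ 1.     0.001 -0.   ]
 [ 0.    -0.299  0.954]]
```

Request:
{"name": "carry_out", "arguments": {
  "commands": [
    [0,0,0,0,-40,0,-1],
    [0,0,0,0,-40,0,-1],
    [0,0,0,0,-40,0,-1],
    [0,0,0,0,-40,0,-1],
    [0,0,0,0,-40,0,-1],
    [0,0,0,0,-40,0,-1],
    [0,0,5.5,-40,0,0,-1],
    [0,0,5.5,-40,0,0,-1]
  ]
}}

```text
t: 0.77
position: [261.6, 348.5, 404.0]
tcp_rot: [[-0.794, 0.608, -0.0], [0.608, 0.794, 0.0], [0.0, -0.0, -1.0]]
wrist_force: [1.0, 1.3, 0.5]
width: 88.0
finger_force: 0.0
```

Request:
{"name": "carry_out", "arguments": {
  "commands": [
    [0,0,5.5,-40,-1,0,-1],
    [0,0,5.5,-40,-1,0,-1],
    [0,0,5.5,-40,-1,0,-1],
    [0,0,5.5,-40,-1,0,-1],
    [0,0,5.5,-40,-1,0,-1],
    [0,0,5.5,-40,-1,0,-1],
    [0,0,5.5,-40,-1,0,-1],
    [0,0,5.5,-40,-1,0,-1]
  ]
}}

```text
t: 1.43
position: [429.0, 82.8, 404.5]
tcp_rot: [[-0.143, 0.99, 0.0], [0.99, 0.143, 0.0], [-0.0, 0.0, -1.0]]
wrist_force: [0.7, -0.3, 0.3]
width: 88.6
finger_force: 0.0
```

Request:
{"name": "carry_out", "arguments": {
  "commands": [
    [0,0,5.5,-40,-1,0,-1],
    [0,0,5.5,-40,-1,0,-1],
    [0,0,5.5,-40,-1,0,-1],
    [0,0,5.5,-40,-1,0,-1],
    [0,0,5.5,-40,-1,0,-1],
    [0,0,5.5,-40,0,0,-1],
    [0,0,0,0,20,-20,-1],
    [0,0,0,0,0,0,-1]
  ]
}}

```text
t: 2.1
position: [421.0, -162.4, 426.9]
tcp_rot: [[0.42, 0.907, 0.004], [0.907, -0.42, -0.002], [-0.0, 0.005, -1.0]]
wrist_force: [0.5, 0.8, 0.6]
width: 87.9
finger_force: 0.0
```

```bash
python3 - <<'E'
from h import *
import pickle
c=optics.calibration("wrist");s=env.read_state();im=optics.grab_frame("wrist")
cv2.imwrite("pics/w1.png",im);pickle.dump(c,open("w1.pkl","wb"));print(s["t"],s["position"],s["tcp_rot"],s["joints"])
for b in blobs(blue(im),60): print(b.mean(0),rect(c,b,13))
E
```

```text
2.1 [ 420.979 -162.426  426.942] [[ 0.42   0.907  0.004]
 [ 0.907 -0.42  -0.002]
 [-0.     0.005 -1.   ]] [-0.423 -0.187  2.03  -0.     1.294  0.01 ]
[[300.953 282.512]] (array([ 391.747, -302.411]), 39.621097564697266, 17.982519149780273, np.float32(154.94162))
[[265.564 179.53 ]] (array([ 406.48, -167.54]), 51.4360237121582, 27.80486297607422, np.float32(26.99009))
```

View pics/w1.png

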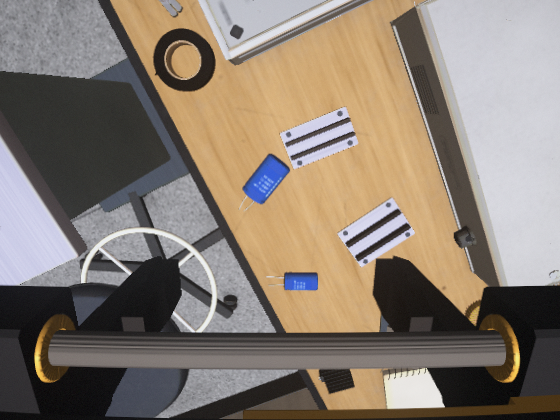

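The wrist view shows the thick cap at (266,180), the thin cap at (301,282), the narrow cradle at (320,138) and the wide one at (376,232). They agree with the top-view estimates to 2–3 mm.

```bash
cat >> h.py <<'E'
from scipy.spatial.transform import Rotation as Ro
def down(az):
    a=np.radians(az); y=np.array([np.cos(a),np.sin(a),0]); z=np.array([0,0,-1.]); return np.c_[np.cross(y,z),y,z]
def rows(p0,R0,p1,R1,n,g,q=1.0):
    """equal rows, quantised, from pose 0 to pose 1 (shift, then turn)"""
    p=np.array(p0,float);R=np.array(R0);rv=Ro.from_matrix(R.T@R1).as_rotvec();out=[];Rs=R.copy();ps=p.copy()
    for i in range(1,n+1):
        s=np.round(R.T@(ps+(p1-ps)*i/n-p)/q)*q
        Rt=Rs@Ro.from_rotvec(rv*i/n).as_matrix()
        d=np.round(np.degrees(Ro.from_matrix(R.T@Rt).as_rotvec())*2)/2
        out.append([float(x) for x in (*d,*s,g)]);p=p+R@s;R=R@Ro.from_rotvec(np.radians(d)).as_matrix()
    for i in range(0,n,8): print([[int(v) if v==int(v) else v for v in r] for r in out[i:i+8]])
    return p,R
E
python3 - <<'E'
from h import *
import pickle
im=cv2.imread("pics/w1.png");c=pickle.load(open("w1.pkl","rb"))
hs=cv2.cvtColor(im,cv2.COLOR_BGR2HSV);m=(hs[...,1]<70)&(hs[...,2]>130); roi=np.zeros_like(m);roi[100:175,275:362]=1;roi[190:275,333:420]=1
m=cv2.morphologyEx((m&roi).astype(np.uint8),cv2.MORPH_CLOSE,np.ones((13,13)))
for b in blobs(m>0,500): print("plate",rect(c,b,4))
s=env.read_state()
p,R=rows(s["position"],s["tcp_rot"],np.array([392,-302,270]),down(-115),13,-1)
E
```

```text
plate (array([ 499.123, -284.229]), 78.4311752319336, 56.948455810546875, np.float32(11.18044))
plate (array([ 478.509, -151.177]), 81.53645324707031, 44.50593948364258, np.float32(177.18143))
[[0, 0, 7, -11, 3, 12, -1], [0, 0, 7, -10, 3, 12, -1], [0, 0, 7, -10, 5, 12, -1], [0, 0, 7, -9, 7, 12, -1], [0, 0, 6.5, -9, 7, 12, -1], [0, 0, 7, -7, 8, 12, -1], [0, 0, 7, -7, 9, 12, -1], [0, 0, 7, -5, 10, 12, -1]]
[[0, 0, 7, -4, 10, 12, -1], [0, 0, 7, -3, 11, 12, -1], [0, 0, 7, -1, 11, 12, -1], [0, 0, 7, 0, 11, 12, -1], [0, 0, 7, 1, 11, 12, -1]]
```

Request:
{"name": "carry_out", "arguments": {
  "commands": [
    [0,0,7,-11,3,12,-1],
    [0,0,7,-10,3,12,-1],
    [0,0,7,-10,5,12,-1],
    [0,0,7,-9,7,12,-1],
    [0,0,6.5,-9,7,12,-1],
    [0,0,7,-7,8,12,-1],
    [0,0,7,-7,9,12,-1],
    [0,0,7,-5,10,12,-1]
  ]
}}

```text
t: 2.82
position: [402.2, -244.9, 327.3]
tcp_rot: [[0.985, 0.171, -0.001], [0.171, -0.985, 0.001], [-0.001, -0.001, -1.0]]
wrist_force: [-0.1, 0.0, 0.1]
width: 88.1
finger_force: 0.0
```

Request:
{"name": "carry_out", "arguments": {
  "commands": [
    [0,0,7,-4,10,12,-1],
    [0,0,7,-3,11,12,-1],
    [0,0,7,-1,11,12,-1],
    [0,0,7,0,11,12,-1],
    [0,0,7,1,11,12,-1],
    [0,0,0,0,0,0,-1],
    [0,0,0,0,0,0,-1]
  ]
}}

```text
t: 3.4
position: [391.3, -299.0, 267.5]
tcp_rot: [[0.908, -0.419, -0.002], [-0.419, -0.908, 0.002], [-0.003, -0.001, -1.0]]
wrist_force: [-0.2, -0.2, 0.1]
width: 88.2
finger_force: 0.0
```

```bash
python3 - <<'E'
from h import *
c=optics.calibration("wrist");s=env.read_state();im=optics.grab_frame("wrist")
cv2.imwrite("pics/w2.png",im)
T=s["tcp_rot"];print(s["t"],s["position"],T,s["joints"])
for b in blobs(blue(im),60):
    r=rect(c,b,12); print(b.mean(0),r, "rel tool",T.T@(np.r_[r[0],0]-s["position"]))
E
```

```text
3.4 [ 391.263 -298.981  267.55 ] [[ 0.908 -0.419 -0.002]
 [-0.419 -0.908  0.002]
 [-0.003 -0.001 -1.   ]] [-0.703  0.051  2.121  0.     0.973  1.299]
[[ 95.187 265.901]] (array([ 410.116, -159.056]), 47.72526550292969, 34.712608337402344, np.float32(26.31361)) rel tool [ -40.65  -134.633  267.841]
[[280.145 214.22 ]] (array([ 389.007, -299.473]), 41.678497314453125, 20.591949462890625, np.float32(154.75249)) rel tool [ -1.038   1.725 267.552]
[[436.5   24.05]] (array([ 460.56 , -438.153]), 36.724910736083984, 32.30245590209961, np.float32(173.35022)) rel tool [121.998  97.713 267.062]
```

Request:
{"name": "carry_out", "arguments": {
  "commands": [
    [0,0,0,-1,2,36,-1],
    [0,0,0,0,0,36,-1],
    [0,0,0,0,0,20,-1],
    [0,0,0,0,0,5,-0.5],
    [0,0,0,0,0,0,0.2],
    [0,0,0,0,0,0,1],
    [0,0,0,0,0,0,1],
    [0,0,0,0,0,0,1]
  ]
}}

```text
t: 4.12
position: [390.8, -302.6, 173.8]
tcp_rot: [[0.906, -0.422, 0.003], [-0.422, -0.906, -0.003], [0.004, 0.001, -1.0]]
wrist_force: [0.3, 0.1, 0.8]
width: 57.4
finger_force: 0.0
```

Request:
{"name": "carry_out", "arguments": {
  "commands": [
    [0,0,0,0,0,0,1],
    [0,0,0,0,0,0,1],
    [0,0,0,0,0,0,1],
    [0,0,0,0,0,0,1]
  ]
}}

```text
t: 4.45
position: [389.7, -302.1, 172.1]
tcp_rot: [[0.906, -0.423, 0.0], [-0.423, -0.906, -0.0], [0.001, 0.0, -1.0]]
wrist_force: [0.5, -0.1, -0.0]
width: 30.3
finger_force: 0.0
```

Request:
{"name": "carry_out", "arguments": {
  "commands": [
    [0,0,0,0,0,3,1],
    [0,0,0,0,0,0,1],
    [0,0,0,0,0,0,1],
    [0,0,0,0,0,0,1],
    [0,0,0,0,0,0,1]
  ]
}}

```text
t: 4.87
position: [389.6, -301.9, 168.6]
tcp_rot: [[0.906, -0.423, -0.0], [-0.423, -0.906, 0.0], [-0.0, -0.0, -1.0]]
wrist_force: [0.2, -0.2, 1.0]
width: 21.1
finger_force: 30.0
```

```bash
python3 - <<'E'
from h import *
s=env.read_state();print(s["t"],s["position"],s["width"],s["finger_force"],s["wrist_force"])
T=s["tcp_rot"]
p,R=rows(s["position"],T,np.array([*s["position"][:2],240]),T,2,1)
p,R=rows(p,R,np.array([480,-151.8,240]),down(-92.8),8,1)
E
```

```text
4.8667 [ 389.628 -301.892  168.587] 21.14811167383548 29.999881982803345 [ 0.193 -0.161  1.02 ]
[[0, 0, 0, 0, 0, -36, 1], [0, 0, 0, 0, 0, -35, 1]]
[[0, 0, -3, 2, -22, 0, 1], [0, 0, -2.5, 4, -21, 0, 1], [0, 0, -3, 4, -22, 0, 1], [0, 0, -2.5, 6, -21, 0, 1], [0, 0, -3, 6, -21, 0, 1], [0, 0, -2.5, 8, -21, 0, 1], [0, 0, -3, 8, -20, 0, 1], [0, 0, -2.5, 9, -20, 0, 1]]
```

Request:
{"name": "carry_out", "arguments": {
  "commands": [
    [0,0,0,0,0,-36,1],
    [0,0,0,0,0,-35,1],
    [0,0,-3,2,-22,0,1],
    [0,0,-2.5,4,-21,0,1],
    [0,0,-3,4,-22,0,1],
    [0,0,-2.5,6,-21,0,1],
    [0,0,-3,6,-21,0,1],
    [0,0,-2.5,8,-21,0,1]
  ]
}}

```text
t: 5.53
position: [458.0, -188.0, 239.5]
tcp_rot: [[0.989, -0.146, -0.001], [-0.146, -0.989, 0.0], [-0.001, -0.0, -1.0]]
wrist_force: [-0.1, 0.2, -0.9]
width: 21.2
finger_force: 30.0
```

Request:
{"name": "carry_out", "arguments": {
  "commands": [
    [0,0,-3,8,-20,0,1],
    [0,0,-2.5,9,-20,0,1],
    [0,0,0,0,0,0,1],
    [0,0,0,0,0,0,1],
    [0,0,0,0,0,0,1]
  ]
}}

```text
t: 5.95
position: [479.3, -151.5, 239.4]
tcp_rot: [[0.999, -0.053, -0.001], [-0.053, -0.999, -0.0], [-0.001, 0.0, -1.0]]
wrist_force: [-0.7, 0.2, 0.1]
width: 20.9
finger_force: 30.0
```

```bash
python3 - <<'E'
from h import *
c=optics.calibration("wrist");s=env.read_state();im=optics.grab_frame("wrist")
cv2.imwrite("pics/w3.png",im)
T=s["tcp_rot"];print(s["t"],s["position"],np.degrees(np.arctan2(T[1,1],T[0,1])),s["width"])
for b in blobs(blue(im),60):
    r=rect(c,b,s["position"][2]-157); print(b.mean(0),r,"rel tool",T.T@(np.r_[r[0],0]-s["position"]))
print("tcp shift to narrow", T.T@(np.array([480,-151.8,0])-s["position"]))
E
```

```text
5.95 [ 479.336 -151.528  239.412] -93.02008236537705 20.924621993884507
[[278.404 289.533]] (array([ 476.642, -151.208]), 43.27743911743164, 24.037477493286133, np.float32(0.98320943)) rel tool [ -2.476  -0.215 239.414]
tcp shift to narrow [  0.908   0.199 239.411]
```

View pics/w3.png

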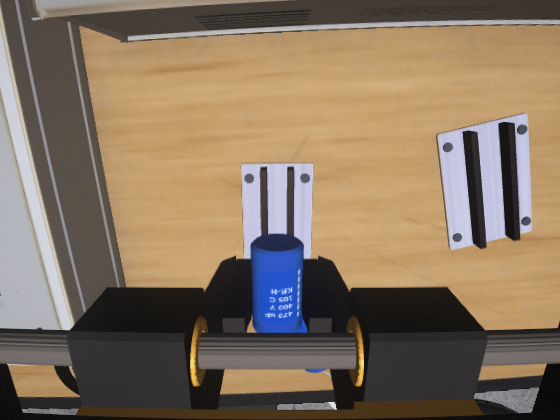

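The thin can (centre column 278) is in line with the narrow cradle's rails (columns 264 and 291). I'll lower it and release.

Request:
{"name": "carry_out", "arguments": {
  "commands": [
    [0,0,0,3,0,25,1],
    [0,0,0,0,0,20,1],
    [0,0,0,0,0,9,1],
    [0,0,0,0,0,3,1],
    [0,0,0,0,0,1,1],
    [0,0,0,0,0,0,1],
    [0,0,0,0,0,0,1],
    [0,0,0,0,0,0,1]
  ]
}}

```text
t: 6.67
position: [483.3, -151.9, 182.8]
tcp_rot: [[0.999, -0.053, 0.002], [-0.053, -0.999, -0.001], [0.002, 0.001, -1.0]]
wrist_force: [0.7, -0.7, -0.6]
width: 21.5
finger_force: 30.0
```

Request:
{"name": "carry_out", "arguments": {
  "commands": [
    [0,0,0,0,0,1,1],
    [0,0,0,0,0,0,1]
  ]
}}

```text
t: 6.83
position: [483.0, -151.6, 181.2]
tcp_rot: [[0.999, -0.053, 0.001], [-0.053, -0.999, -0.0], [0.001, 0.0, -1.0]]
wrist_force: [-0.3, 0.5, 0.1]
width: 21.0
finger_force: 30.0
```

Request:
{"name": "carry_out", "arguments": {
  "commands": [
    [0,0,0,0,0,0,0],
    [0,0,0,0,0,0,-0.3],
    [0,0,0,0,0,0,-0.5],
    [0,0,0,0,0,0,-1],
    [0,0,0,0,0,0,-1],
    [0,0,0,0,0,0,-1],
    [0,0,0,0,0,0,-1],
    [0,0,0,0,0,-10,-1]
  ]
}}

```text
t: 7.5
position: [481.6, -151.1, 189.3]
tcp_rot: [[0.999, -0.053, -0.004], [-0.053, -0.999, 0.001], [-0.004, -0.001, -1.0]]
wrist_force: [-0.0, -0.5, -0.5]
width: 72.4
finger_force: 0.0
```

Request:
{"name": "carry_out", "arguments": {
  "commands": [
    [0,0,0,0,0,-30,-1],
    [0,0,0,0,0,-35,-1],
    [0,0,0,0,0,-20,-1],
    [0,0,0,0,0,0,-1],
    [0,0,0,0,0,0,-1]
  ]
}}

```text
t: 7.92
position: [483.5, -151.8, 278.0]
tcp_rot: [[0.999, -0.053, 0.004], [-0.053, -0.999, -0.002], [0.004, 0.001, -1.0]]
wrist_force: [0.5, 1.1, -0.6]
width: 87.7
finger_force: 0.0
```

```bash
python3 - <<'E'
from h import *
c=optics.calibration("wrist");s=env.read_state();im=optics.grab_frame("wrist")
cv2.imwrite("pics/w4.png",im)
T=s["tcp_rot"];print(s["t"],s["position"],np.degrees(np.arctan2(T[1,1],T[0,1])),s["width"])
for b in blobs(blue(im),60):
  for z in(15,24):
    r=rect(c,b,z); print(b.mean(0),r,"rel tool",T.T@(np.r_[r[0],0]-s["position"]))
p,R=rows(s["position"],T,np.array([407.5,-167,265]),down(-63),6,-1)
E
```

```text
7.9167 [ 483.526 -151.837  278.029] -93.01469949281531 87.70060790969971
[[302.075 307.594]] (array([ 403.087, -167.725]), 54.229244232177734, 29.525806427001953, np.float32(27.097893)) rel tool [-80.703  19.709 277.708]
[[302.075 307.594]] (array([ 408.914, -167.268]), 52.231101989746094, 28.43790626525879, np.float32(27.097885)) rel tool [-74.907  18.946 277.732]
[[277.15  218.335]] (array([ 478.571, -151.234]), 43.725067138671875, 21.008214950561523, np.float32(177.72482)) rel tool [ -6.191  -0.729 278.004]
[[277.15  218.335]] (array([ 481.617, -151.384]), 42.113983154296875, 20.234153747558594, np.float32(177.72482)) rel tool [ -3.141  -0.739 278.017]
[[0, 0, -5, -13, 3, 2, -1], [0, 0, -5, -12, 2, 2, -1], [0, 0, -5, -13, 1, 2, -1], [0, 0, -5, -13, 0, 2, -1], [0, 0, -5, -13, -1, 3, -1], [0, 0, -5, -13, -3, 2, -1]]
```

Request:
{"name": "carry_out", "arguments": {
  "commands": [
    [0,0,-5,-13,3,2,-1],
    [0,0,-5,-12,2,2,-1],
    [0,0,-5,-13,1,2,-1],
    [0,0,-5,-13,0,2,-1],
    [0,0,-5,-13,-1,3,-1],
    [0,0,-5,-13,-3,2,-1],
    [0,0,0,0,0,0,-1],
    [0,0,0,0,0,0,-1]
  ]
}}

```text
t: 8.63
position: [405.2, -166.1, 261.2]
tcp_rot: [[0.893, 0.451, -0.003], [0.451, -0.893, 0.001], [-0.002, -0.002, -1.0]]
wrist_force: [-0.7, 0.3, 0.1]
width: 88.2
finger_force: 0.0
```

```bash
python3 - <<'E'
from h import *
c=optics.calibration("wrist");s=env.read_state();im=optics.grab_frame("wrist")
cv2.imwrite("pics/w5.png",im)
T=s["tcp_rot"];print(s["t"],s["position"],np.degrees(np.arctan2(T[1,1],T[0,1])),s["width"])
for b in blobs(blue(im),60):
    r=rect(c,b,16); print(b.mean(0),r,"rel tool",T.T@(np.r_[r[0],0]-s["position"]))
E
```

```text
8.6333 [ 405.24  -166.135  261.197] -63.20951358639745 88.19142630360476
[[280.054 216.968]] (array([ 405.002, -167.612]), 54.084327697753906, 28.763404846191406, np.float32(26.898748)) rel tool [ -0.429   1.857 261.194]
[[318.52   97.786]] (array([ 484.941, -152.336]), 43.09330368041992, 21.782922744750977, np.float32(177.3186)) rel tool [ 77.815  24.251 261.004]
```

Request:
{"name": "carry_out", "arguments": {
  "commands": [
    [0,0,0,0,2,36,-1],
    [0,0,0,0,0,34,-1],
    [0,0,0,0,0,16,-1],
    [0,0,0,0,0,5,0],
    [0,0,0,0,0,0,1],
    [0,0,0,0,0,0,1],
    [0,0,0,0,0,0,1],
    [0,0,0,0,0,0,1]
  ]
}}

```text
t: 9.35
position: [408.3, -168.7, 173.2]
tcp_rot: [[0.891, 0.454, 0.003], [0.454, -0.891, -0.001], [0.002, 0.003, -1.0]]
wrist_force: [0.1, 0.3, 0.2]
width: 56.9
finger_force: 0.0
```

Request:
{"name": "carry_out", "arguments": {
  "commands": [
    [0,0,0,0,0,0,1],
    [0,0,0,0,0,0,1],
    [0,0,0,0,0,0,1],
    [0,0,0,0,0,0,1],
    [0,0,0,0,0,0,1],
    [0,0,0,0,0,0,1]
  ]
}}

```text
t: 9.85
position: [407.3, -168.4, 172.0]
tcp_rot: [[0.891, 0.454, 0.0], [0.454, -0.891, -0.0], [0.0, 0.0, -1.0]]
wrist_force: [-1.6, 0.3, 3.0]
width: 29.0
finger_force: 30.0
```

```bash
python3 - <<'E'
from h import *
s=env.read_state();print(s["t"],s["position"],s["width"],s["finger_force"],s["wrist_force"])
T=s["tcp_rot"]
p,R=rows(s["position"],T,np.array([*s["position"][:2],250]),T,3,1)
p,R=rows(p,R,np.array([499.8,-284.6,250]),down(-78.8),7,1)
E
```

```text
9.85 [ 407.293 -168.359  172.031] 28.995168398118146 30.000683963298798 [-1.58   0.253  2.98 ]
[[0, 0, 0, 0, 0, -26, 1], [0, 0, 0, 0, 0, -26, 1], [0, 0, 0, 0, 0, -26, 1]]
[[0, 0, 2.5, 4, 21, 0, 1], [0, 0, 2, 5, 20, 0, 1], [0, 0, 2.5, 6, 21, 0, 1], [0, 0, 2, 7, 20, 0, 1], [0, 0, 2.5, 7, 20, 0, 1], [0, 0, 2, 9, 19, 0, 1], [0, 0, 2.5, 9, 20, 0, 1]]
```

Request:
{"name": "carry_out", "arguments": {
  "commands": [
    [0,0,0,0,0,-26,1],
    [0,0,0,0,0,-26,1],
    [0,0,0,0,0,-26,1],
    [0,0,2.5,4,21,0,1],
    [0,0,2,5,20,0,1],
    [0,0,2.5,6,21,0,1],
    [0,0,2,7,20,0,1],
    [0,0,2.5,7,20,0,1]
  ]
}}

```text
t: 10.52
position: [473.3, -252.3, 249.5]
tcp_rot: [[0.964, 0.265, -0.0], [0.265, -0.964, 0.0], [-0.0, -0.0, -1.0]]
wrist_force: [0.3, -0.5, -0.2]
width: 29.3
finger_force: 30.0
```

Request:
{"name": "carry_out", "arguments": {
  "commands": [
    [0,0,2,9,19,0,1],
    [0,0,2.5,9,20,0,1],
    [0,0,0,0,0,0,1],
    [0,0,0,0,0,0,1],
    [0,0,0,0,0,0,1]
  ]
}}

```text
t: 10.93
position: [499.4, -284.3, 248.9]
tcp_rot: [[0.982, 0.191, -0.002], [0.191, -0.982, 0.001], [-0.002, -0.002, -1.0]]
wrist_force: [-0.2, 0.2, -1.1]
width: 29.0
finger_force: 30.0
```

```bash
python3 - <<'E'
from h import *
c=optics.calibration("wrist");s=env.read_state();im=optics.grab_frame("wrist")
cv2.imwrite("pics/w6.png",im)
T=s["tcp_rot"];print(s["t"],s["position"],np.degrees(np.arctan2(T[1,1],T[0,1])),s["width"])
for b in blobs(blue(im),60):
    r=rect(c,b,s["position"][2]-156); print(b.mean(0),r,"rel tool",T.T@(np.r_[r[0],0]-s["position"]))
print("tcp shift to wide", T.T@(np.array([499.8,-284.6,0])-s["position"]))
E
```

```text
10.9333 [ 499.357 -284.338  248.921] -78.98592359613485 29.01873793068966
[[498.631 316.723]] (array([ 503.734, -385.241]), 16.992204666137695, 5.692770004272461, np.float32(58.200184)) rel tool [-14.591 100.298 248.777]
[[277.271 282.896]] (array([ 500.435, -283.356]), 48.0699577331543, 29.956764221191406, np.float32(11.330648)) rel tool [  1.636  -0.34  248.92 ]
[[ 58.872 216.503]] (array([ 512.368, -190.054]), 29.613149642944336, 15.233078002929688, np.float32(177.74553)) rel tool [ 31.174 -89.644 249.024]
tcp shift to wide [  0.775   0.759 248.92 ]
```

View pics/w6.png

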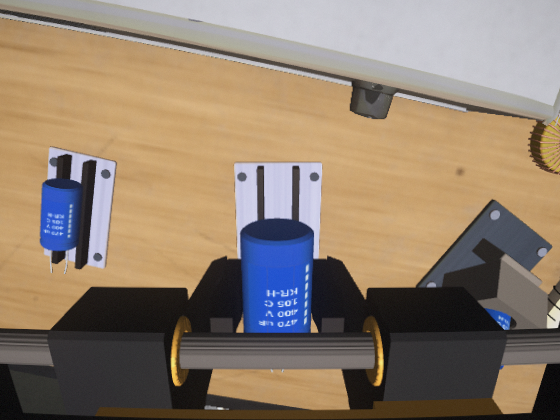

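The thick can (column 277) is centred over the wide cradle's rails (columns 260 and 296). The thin can on the far-left cradle looks shifted, mostly by parallax, so I'll check it numerically. Lowering the thick can now.

Request:
{"name": "carry_out", "arguments": {
  "commands": [
    [0,0,0,0,0,30,1],
    [0,0,0,0,0,22,1],
    [0,0,0,0,0,9,1],
    [0,0,0,0,0,3,1],
    [0,0,0,0,0,1,1],
    [0,0,0,0,0,0,1],
    [0,0,0,0,0,0,1],
    [0,0,0,0,0,0,1]
  ]
}}

```text
t: 11.65
position: [500.6, -285.2, 185.9]
tcp_rot: [[0.982, 0.191, 0.002], [0.191, -0.982, -0.001], [0.001, 0.001, -1.0]]
wrist_force: [0.6, -0.8, -1.0]
width: 29.1
finger_force: 30.0
```

```bash
python3 - <<'E'
from h import *
c=optics.calibration("top");s=env.read_state();print(s["position"],s["wrist_force"],s["width"])
im=optics.grab_frame("top")
for b in blobs(blue(im),30):
    if b.mean(0)[0,0]>200: print(b.mean(0),rect(c,b,24))
E
```

```text
[ 500.606 -285.164  185.909] [ 0.624 -0.803 -1.004] 29.090845518842222
[[366.238 223.071]] (array([ 471.945, -426.607]), 27.664470672607422, 21.241220474243164, np.float32(169.94376))
```

Request:
{"name": "carry_out", "arguments": {
  "commands": [
    [0,0,0,0,0,2,1],
    [0,0,0,0,0,1,1],
    [0,0,0,0,0,0,1]
  ]
}}

```text
t: 11.95
position: [500.7, -285.3, 183.3]
tcp_rot: [[0.982, 0.19, 0.001], [0.19, -0.982, -0.001], [0.001, 0.001, -1.0]]
wrist_force: [-1.0, 1.2, 7.8]
width: 29.6
finger_force: 30.0
```

Request:
{"name": "carry_out", "arguments": {
  "commands": [
    [0,0,0,0,0,0,0],
    [0,0,0,0,0,0,-0.3],
    [0,0,0,0,0,0,-0.5],
    [0,0,0,0,0,0,-1],
    [0,0,0,0,0,0,-1],
    [0,0,0,0,0,0,-1],
    [0,0,0,0,0,0,-1],
    [0,0,0,0,0,-10,-1]
  ]
}}

```text
t: 12.62
position: [499.0, -284.3, 190.0]
tcp_rot: [[0.982, 0.191, -0.004], [0.191, -0.982, 0.002], [-0.003, -0.003, -1.0]]
wrist_force: [-0.7, -0.1, -0.9]
width: 80.3
finger_force: 0.0
```

Request:
{"name": "carry_out", "arguments": {
  "commands": [
    [0,0,0,0,0,-30,-1],
    [0,0,0,0,0,-40,-1],
    [0,0,0,0,0,-40,-1],
    [0,0,0,0,0,-40,-1],
    [0,0,0,-20,0,-30,-1],
    [0,0,0,0,0,0,-1],
    [0,0,0,0,0,0,-1]
  ]
}}

```text
t: 13.2
position: [480.6, -289.2, 375.4]
tcp_rot: [[0.982, 0.19, 0.005], [0.19, -0.982, -0.004], [0.005, 0.005, -1.0]]
wrist_force: [0.6, 0.3, -0.6]
width: 88.5
finger_force: 0.0
```

```bash
python3 - <<'E'
from h import *
c=optics.calibration("wrist");s=env.read_state();im=optics.grab_frame("wrist")
cv2.imwrite("pics/w7.png",im)
import pickle;pickle.dump(c,open("w7.pkl","wb"))
T=s["tcp_rot"];print(s["t"],s["position"],s["width"],s["joints"])
for cn,p,a in(("narrow",(480,-151.8),177.2),("wide",(499.8,-284.6),11.2)):
  u=np.array([np.cos(np.radians(a)),np.sin(np.radians(a))])
  for b in blobs(blue(im),60):
    r=rect(c,b,26);d=r[0]-p
    if np.linalg.norm(d)<50: print(cn,d@u,d@[-u[1],u[0]],r)
E
```

```text
13.2 [ 480.6   -289.241  375.4  ] 88.51069384143815 [-0.586  0.068  1.886 -0.     1.181  0.794]
narrow -2.380610263811276 -0.49558876226191123 (array([ 482.402, -151.421]), 41.593013763427734, 20.340795516967773, np.float32(177.75665))
wide 1.088303133140101 0.394167888201018 (array([ 500.791, -284.002]), 52.1428108215332, 27.917274475097656, np.float32(11.552256))
```

View pics/w7.png

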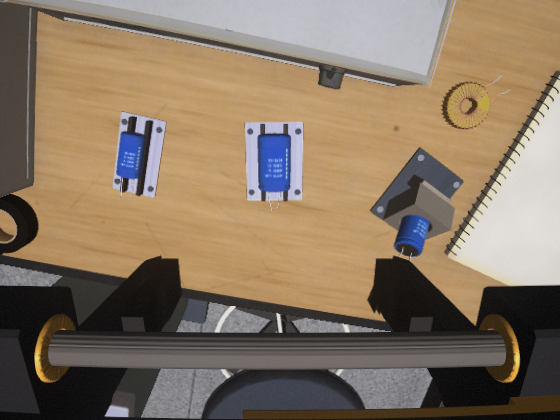

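The thin can at (131,155) and the thick can at (275,163) lie centred on their cradles. The stand's foot has corners at (420,148), (463,183) and (371,210), and the mid cap is at (411,235) with its leads towards (404,257).

```bash
python3 - <<'E'
from h import *
import pickle
c=pickle.load(open("w7.pkl","rb"))
P=plane(c,[[420,148],[463,183],[371,210]],5);print(P)
A,B,C=P[:,:2]; print(np.linalg.norm(B-A),np.linalg.norm(C-A),np.degrees(np.arctan2(*(A-C)[::-1])),"centre",(B+C)/2, np.degrees(np.arctan2(*(A-B)[::-1])))
psi=np.arctan2(*(A-C)[::-1])
s=env.read_state()
ctr=(B+C)/2-np.array([np.cos(psi),np.sin(psi)])*15
rows(s["position"],s["tcp_rot"],np.array([*ctr,330]),down(np.degrees(psi)-90),8,-1)
E
```

```text
[[ 540.084 -422.43     5.   ]
 [ 514.975 -476.938    5.   ]
 [ 469.245 -391.499    5.   ]]
60.01333507078083 77.29755295745292 -23.588053612313306 centre [ 492.11  -434.219] 65.26664893438704
[[0, 0, 4.5, -4, 17, 5, -1], [0, 0, 4, -2, 17, 6, -1], [0, 0, 4.5, -1, 18, 5, -1], [0, 0, 4.5, 1, 17, 5, -1], [0, 0, 4, 1, 17, 6, -1], [0, 0, 4.5, 3, 18, 5, -1], [0, 0, 4, 5, 16, 6, -1], [0, 0, 4.5, 5, 17, 5, -1]]
```

Request:
{"name": "carry_out", "arguments": {
  "commands": [
    [0,0,4.5,-4,17,5,-1],
    [0,0,4,-2,17,6,-1],
    [0,0,4.5,-1,18,5,-1],
    [0,0,4.5,1,17,5,-1],
    [0,0,4,1,17,6,-1],
    [0,0,4.5,3,18,5,-1],
    [0,0,4,5,16,6,-1],
    [0,0,4.5,5,17,5,-1]
  ]
}}

```text
t: 13.92
position: [478.1, -428.0, 325.0]
tcp_rot: [[0.916, -0.402, -0.004], [-0.402, -0.916, 0.004], [-0.005, -0.002, -1.0]]
wrist_force: [0.5, 1.3, 0.4]
width: 88.0
finger_force: 0.0
```

Request:
{"name": "carry_out", "arguments": {
  "commands": [
    [0,0,0,0,0,0,-1],
    [0,0,0,0,0,0,-1]
  ]
}}

```text
t: 14.08
position: [477.9, -427.8, 325.5]
tcp_rot: [[0.917, -0.399, -0.004], [-0.399, -0.917, 0.004], [-0.005, -0.002, -1.0]]
wrist_force: [-0.2, 0.0, 0.7]
width: 88.1
finger_force: 0.0
```

```bash
python3 - <<'E'
from h import *
import pickle
c=optics.calibration("wrist");s=env.read_state();im=optics.grab_frame("wrist")
pickle.dump((c,s),open("w8.pkl","wb"))
cv2.imwrite("pics/w8.png",im);print(s["t"],s["position"],s["tcp_rot"],s["joints"])
for b in blobs(blue(im),60): print(b.mean(0),cv2.minAreaRect(b),rect(c,b,48))
E
```

```text
14.0833 [ 477.873 -427.831  325.489] [[ 0.917 -0.399 -0.004]
 [-0.399 -0.917  0.004]
 [-0.005 -0.002 -1.   ]] [-0.769  0.261  1.758  0.     1.128  1.212]
[[108.895 236.507]] ((108.12983703613281, 237.03317260742188), (63.254337310791016, 33.89421463012695), 48.012786865234375) (array([ 505.31 , -295.092]), 48.079994201660156, 29.978191375732422, np.float32(12.871979))
[[280.831 221.55 ]] ((278.0, 222.5), (43.0, 30.0), 90.0) (array([ 463.996, -421.897]), 34.633914947509766, 23.211496353149414, np.float32(155.89766))
```

View pics/w8.png

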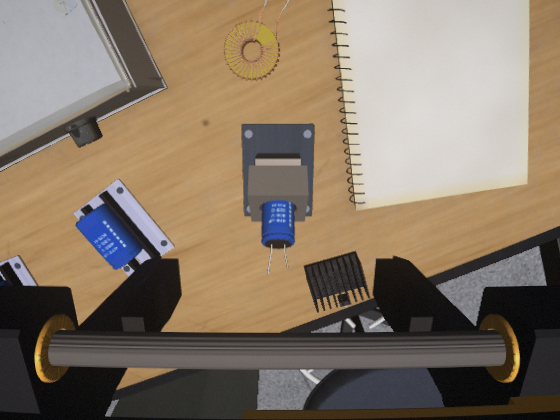

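The stand and cap are upright in the image: foot columns 243–314, and the can at columns 263–293 and rows 201–246, centred at column 278. The heat sink is at (337,281), clear of the fingers. Next I cast rays for the along-axis position.

```bash
python3 - <<'E'
from h import *
import pickle
c,s=pickle.load(open("w8.pkl","rb"));T=s["tcp_rot"];p=s["position"]
f=lambda uv,z:(T.T@(plane(c,[uv],z)[0]-p))[:2]
a=f([278,201],48);b=f([278,246],49)
print("rim",a,"mouth",a-[8.8,0]," end",b,"mouth",b+[27.9,0])
k=f([278,124],5),f([278,215],5);print("foot ends",k)
# sink corner in tool frame
print("sink",f([305,265],26),f([357,252],26),f([370,300],26))
E
```

```text
rim [3.585 0.487] mouth [-5.215  0.487]  end [-32.375   0.564] mouth [-4.475  0.564]
foot ends (array([56.814,  0.541]), array([-21.569,   0.712]))
sink [-59.884  23.899] [-47.706  67.825] [-94.553  82.936]
```

Request:
{"name": "carry_out", "arguments": {
  "commands": [
    [0,0,0,-17,1,30,-1],
    [0,0,0,0,0,35,-1],
    [0,0,0,0,0,30,-0.6],
    [0,0,0,0,0,18,-0.3],
    [0,0,0,0,0,5,-0.3],
    [0,0,0,0,0,0,-0.3],
    [0,0,0,0,0,0,-0.3]
  ]
}}

```text
t: 14.72
position: [463.0, -421.8, 211.4]
tcp_rot: [[0.917, -0.398, 0.0], [-0.398, -0.917, -0.0], [0.001, 0.0, -1.0]]
wrist_force: [0.4, 0.6, 0.4]
width: 58.1
finger_force: 0.0
```

```bash
python3 - <<'E'
from h import *
s=env.read_state();print(s["t"],s["position"],s["width"],s["wrist_force"])
im=optics.grab_frame("wrist");cv2.imwrite("pics/w9.png",im)
E
```

```text
14.7167 [ 463.032 -421.829  211.425] 58.143496352518596 [0.384 0.598 0.433]
```

View pics/w9.png

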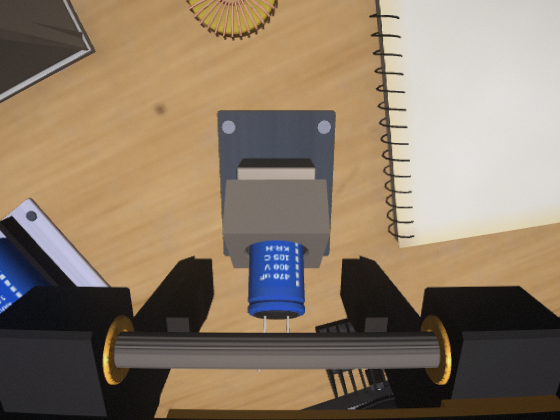

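The can is centred at column 277 between the fingertips (columns 213 and 341). Closing now.

Request:
{"name": "carry_out", "arguments": {
  "commands": [
    [0,0,0,0,0,3,0.5],
    [0,0,0,0,0,0,1],
    [0,0,0,0,0,0,1],
    [0,0,0,0,0,0,1],
    [0,0,0,0,0,0,1],
    [0,0,0,0,0,0,1],
    [0,0,0,0,0,0,1],
    [0,0,0,0,0,0,1]
  ]
}}

```text
t: 15.43
position: [462.7, -422.3, 208.2]
tcp_rot: [[0.917, -0.399, 0.0], [-0.399, -0.917, -0.0], [0.001, 0.0, -1.0]]
wrist_force: [0.5, 0.9, 2.8]
width: 23.9
finger_force: 30.0
```

Request:
{"name": "carry_out", "arguments": {
  "commands": [
    [0,0,0,-4,0,-4,1],
    [0,0,0,-5,0,-5,1],
    [0,0,0,-5,0,-5,1],
    [0,0,0,-5,0,-5,1],
    [0,0,0,-5,0,-5,1],
    [0,0,0,0,0,-20,1],
    [0,0,0,0,0,-25,1],
    [0,0,0,0,0,-25,1]
  ]
}}

```text
t: 16.1
position: [439.3, -411.9, 301.9]
tcp_rot: [[0.917, -0.399, -0.002], [-0.399, -0.917, 0.002], [-0.003, -0.001, -1.0]]
wrist_force: [0.4, -0.1, -1.1]
width: 24.3
finger_force: 29.9
```

Request:
{"name": "carry_out", "arguments": {
  "commands": [
    [0,0,0,0,0,-25,1],
    [0,0,0,0,0,-20,1],
    [0,0,0,0,0,0,1],
    [0,0,0,0,0,0,1]
  ]
}}

```text
t: 16.43
position: [440.4, -412.8, 348.2]
tcp_rot: [[0.917, -0.399, 0.002], [-0.399, -0.917, -0.002], [0.003, 0.001, -1.0]]
wrist_force: [-1.0, 0.3, -1.1]
width: 24.0
finger_force: 29.9
```

```bash
python3 - <<'E'
from h import *
s=env.read_state();print(s["t"],s["position"],s["width"],s["finger_force"],s["wrist_force"],s["joints"])
im=optics.grab_frame("wrist");cv2.imwrite("pics/w10.png",im)
im=optics.grab_frame("scene");cv2.imwrite("pics/s10.png",im)
for b in blobs(blue(im),30): print(b.mean(0))
E
```

```text
16.4333 [ 440.352 -412.777  348.199] 24.018254828113584 29.938836693763733 [-0.956  0.319 -1.143] [-0.794  0.171  1.824 -0.     1.144  1.187]
[[299.757 231.243]]
[[258.323 216.29 ]]
[[154.6   128.967]]
[[150.821 107.487]]
[[106.636  98.576]]
[[148.302  94.326]]
[[146.119  81.333]]
[[157.412  58.353]]
```

Gripped and drawn out (width 24). Now levelling: turn +45° about tool y.

Request:
{"name": "carry_out", "arguments": {
  "commands": [
    [0,6.5,0,0,0,0,1],
    [0,6.5,0,0,0,0,1],
    [0,6.5,0,0,0,0,1],
    [0,6.5,0,0,0,0,1],
    [0,6.5,0,0,0,0,1],
    [0,6.5,0,0,0,0,1],
    [0,6,0,0,0,0,1],
    [0,0,0,0,0,0,1]
  ]
}}

```text
t: 17.2
position: [439.3, -410.8, 342.7]
tcp_rot: [[0.666, -0.398, 0.631], [-0.294, -0.917, -0.269], [0.686, -0.007, -0.728]]
wrist_force: [-0.2, 0.1, -2.1]
width: 24.1
finger_force: 29.9
```

Request:
{"name": "carry_out", "arguments": {
  "commands": [
    [0,0,0,0,0,0,1],
    [0,0,0,0,0,0,1],
    [0,0,0,0,0,0,1]
  ]
}}

```text
t: 17.45
position: [441.2, -412.2, 346.3]
tcp_rot: [[0.667, -0.395, 0.631], [-0.289, -0.919, -0.27], [0.686, -0.002, -0.727]]
wrist_force: [0.3, 0.0, -0.0]
width: 23.9
finger_force: 29.9
```

```bash
python3 - <<'E'
from h import *
s=env.read_state();print(s["t"],s["position"],s["tcp_rot"],s["width"],s["finger_force"],s["wrist_force"],s["joints"])
c=optics.calibration("wrist");im=optics.grab_frame("wrist");sc=optics.grab_frame("scene")
sc=cv2.resize(sc[130:290,200:420],None,fx=2.5,fy=2.5); cv2.imwrite("pics/f.png",np.hstack([im,np.vstack([sc,np.zeros((20,550,3),np.uint8)])])[:, :]) 
v=cv2.imread("pics/f.png");cv2.imwrite("pics/f.png",cv2.resize(v,(800,int(800*v.shape[0]/v.shape[1]))))
ct=optics.calibration("top");t=optics.grab_frame("top")
for b in blobs(blue(t),30):
    if b.mean(0)[0,0]>200: print(b.mean(0),rect(ct,b,24))
E
```

```text
17.45 [ 441.247 -412.248  346.268] [[ 0.667 -0.395  0.631]
 [-0.289 -0.919 -0.27 ]
 [ 0.686 -0.002 -0.727]] 23.94055081309913 29.937397241592407 [ 0.297  0.036 -0.023] [-0.885  0.013  2.095  0.791  0.462  0.476]
[[240.326 217.522]] (array([ 486.247, -152.338]), 38.3153190612793, 16.892913818359375, np.float32(175.90518))
[[300.656 208.705]] (array([ 505.594, -284.58 ]), 49.10612869262695, 24.635290145874023, np.float32(10.727038))
[[411.036 163.089]] (array([ 608.062, -531.317]), 50.42713165283203, 28.099279403686523, np.float32(159.26622))
```

View pics/f.png

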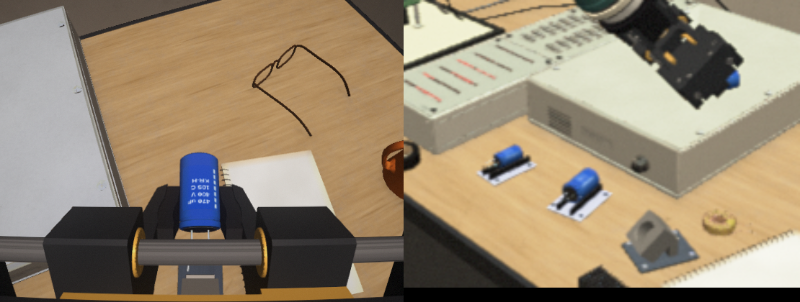

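The wrist view shows the can at full-frame rows ~211–319, lying between the fingers. The scene crop shows both loose cans on their cradles, the stand empty, and the choke in place. I'll check the can's angle in the grip from the silhouette.

```bash
python3 - <<'E'
from h import *
c=optics.calibration("wrist");s=env.read_state();im=optics.grab_frame("wrist");T=s["tcp_rot"];p=s["position"]
b=max(blobs(blue(im),500),key=cv2.contourArea)[:,0];print("rows",b[:,1].min(),b[:,1].max())
for r in (225,250,275,300): q=b[b[:,1]==r][:,0]; print(r,q.min(),q.max())
ph=np.linspace(0,2*np.pi,60)
for a in(25,35,40,45,50,55,65):
    A=np.radians(a);u=np.array([-np.sin(A),0,-np.cos(A)]);w=np.array([np.cos(A),0,-np.sin(A)])
    out=[]
    for e in(-35,10):
        X=np.array([0,0,157])+e*u+12.5*(np.outer(np.cos(ph),w)+np.outer(np.sin(ph),[0,1,0]))
        P=proj(c,p+X@T.T); out+=[P[:,1].min(),P[:,1].max(),np.ptp(P[:,0])]
    print(a,np.array(out), "elev",np.degrees(np.arcsin((T@u)[2])))
E
```

```text
rows 213 318
225 252 301
250 251 302
275 250 303
300 249 305
25 [211.141 246.208  49.913 289.933 323.539  60.976] elev 21.547954770758853
35 [205.703 235.7    51.23  297.211 320.643  60.483] elev 11.54797365273754
40 [203.711 230.783  51.986 300.739 318.861  60.208] elev 6.547982525321224
45 [202.26  226.126  52.808 304.145 316.88   59.917] elev 1.5479912214745446
50 [201.392 221.757  53.692 307.396 314.717  59.613] elev -3.4520001233958126
55 [201.151 217.708  54.638 310.459 312.39   59.299] elev -8.451991376427175
65 [202.715 210.703  56.704 307.313 315.912  58.652] elev -18.4519730378814
```

```bash
python3 - <<'E'
from h import *
now=optics.grab_frame("wrist");cv2.imwrite("pics/w11.png",now)
def loose(im):
    h=cv2.cvtColor(im,cv2.COLOR_BGR2HSV);return (h[...,0]>100)&(h[...,0]<130)&(h[...,1]>110)&(h[...,2]>25)
for n in("w9","w10","w11"):
    im=cv2.imread(f"pics/{n}.png");m=loose(im)
    for f in(blue(im),m):
        bs=[b[:,0] for b in blobs(f,500) if abs(b.mean(0)[0,0]-277)<30]
        b=max(bs,key=len);o=[]
        for r in(225,240,255,270,285,300):
            q=b[b[:,1]==r][:,0];o.append((q.min(),q.max()) if len(q) else None)
        print(n,b[:,1].min(),b[:,1].max(),[tuple(map(int,x)) if x else None for x in o])
E
```

```text
w9 241 314 [None, None, (251, 302), (250, 302), (250, 303), (249, 303)]
w9 240 315 [None, (273, 279), (250, 302), (250, 302), (249, 303), (249, 303)]
w10 213 319 [(253, 301), (252, 302), (250, 302), (250, 303), (249, 304), (249, 305)]
w10 213 320 [(251, 302), (250, 302), (250, 303), (250, 304), (249, 305), (248, 305)]
w11 213 318 [(251, 301), (251, 302), (250, 302), (250, 303), (249, 304), (249, 305)]
w11 213 319 [(251, 301), (250, 302), (250, 303), (250, 304), (249, 305), (248, 305)]
```

The silhouette matches the pre-grip one to 1 px once the 3 mm descent is allowed for, so the can has not slipped and sits about 1.5° high. I'll trim by 3° and let it settle.

Request:
{"name": "carry_out", "arguments": {
  "commands": [
    [0,1.5,0,0,0,0,1],
    [0,1.5,0,0,0,0,1],
    [0,0,0,0,0,0,1],
    [0,0,0,0,0,0,1],
    [0,0,0,0,0,0,1],
    [0,0,0,0,0,0,1],
    [0,0,0,0,0,0,1],
    [0,0,0,0,0,0,1]
  ]
}}

```text
t: 18.37
position: [441.1, -412.2, 346.8]
tcp_rot: [[0.632, -0.396, 0.666], [-0.274, -0.918, -0.286], [0.725, -0.002, -0.689]]
wrist_force: [0.0, -0.0, -0.1]
width: 24.0
finger_force: 29.9
```

```bash
python3 - <<'E'
from h import *
s=env.read_state();print(s["t"],s["position"],s["tcp_rot"][:,2],np.abs(s["qd"]).max(),s["width"],s["finger_force"])
print("can z",s["position"][2]+s["tcp_rot"][2,2]*157)
print(env.finish_job())
E
```

```text
18.3667 [ 441.095 -412.195  346.811] [ 0.666 -0.286 -0.689] 0.0037012330292610952 24.00257311722186 29.937188923358917
can z 238.68456824833123
the job is handed in; nothing more can be done
None
```

Job handed in at 18.4 s: the thin and thick cans rest centred on their cradles and released, and the mid-sized cap is gripped and still, level to within a few degrees at about 24 cm; the hand-in returned no verdict.

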